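Set running clearance on a disc pivot stand

TASK

On the small grey pivot stand, turn the black thumbscrew clockwise (seen from above) until it seats on the toothed disc, then back it off a quarter turn so that the disc has running clearance. The job finishes while holding: keep the thumbscrew pinched still at that setting and do not let go. Leave the dropper bottle, the two vials and the timer on the worktop undisturbed.

Things in the scene. Friction and masses are not known exactly. Their poses are not given: they have to be found in the camera images.
- stand: Grey C-frame stand, fixed. Origin: on the worktop under the screw axis; z up, x toward the back post. Foot 116 x 92 x 12 mm, x -48 to +68 mm; post 24 x 44 mm at x = +52 mm; top arm 34 mm wide, x -18 to +64 mm, z 112 to 130 mm, with a brass bush (25 mm wide, top z 133 mm). A toothed disc (66 mm wide, z 48 to 68 mm) sits fixed between the pivots. Only the thumbscrew is taller than the arm.
- wing: Flat black thumb grip of the thumbscrew, red stripe on top and on one narrow end (its -x end): 36 mm long (its x), 12 mm thick (its y: pinch across this), 33 mm high (z). Origin: its centre, on the screw axis, 164 mm above the worktop when seated; it turns with the screw and rises 6 mm a turn. Below it a round steel collar, 24 mm wide, top 16.5 mm under the origin.
- thumbscrew (a joint): Angle of the thumbscrew, rad: 0 = seated on a firm stop (wing x axis then along the stand x axis); grows counter-clockwise seen from above (backing off), to 4.6 at most. Clockwise from above brings it down to the seat. It stays where it is left; friction about 0.06 N m. It starts 1.9 to 3.4 rad off the seat.
- amber_bottle: Bystander, loose: amber glass dropper bottle, 56 mm diameter, 142 mm high; origin under its centre.
- vial_green: Bystander, loose: glass vial with green cap, 28 mm diameter, 60 mm high; origin under its centre.
- vial_black: Bystander, loose: glass vial with black cap, 28 mm diameter, 60 mm high; origin under its centre.
- timer: Bystander, loose: white timer lying on its back, 62 x 66 x 20 mm; origin under its centre.

How it is judged:
On the way:
1. the thumbscrew is seated (within 0.08 rad of its stop) (value of joint thumbscrew below 0.08 rad), for 0.2 s.
At the end, for the whole second after the job is handed in: After having been seated, the thumbscrew stands a quarter turn (1.57 rad, within 0.22 rad) back from the seat, is not turning, and is still pinched by the fingers (more than 3 N) through the last second (value of joint thumbscrew between 1.35 and 1.79 rad and velocity of joint thumbscrew between -0.05 and 0.05 rad/s and contact force between the fingers and wing above 3 N); the arm keeps its last pose, push and grip.
It fails at once if the bottle, a vial or the timer is moved by more than 2 cm or knocked over (distance of any of amber_bottle, vial_green, vial_black, timer from where it was at the start of the episode above 0.02 m or angle between any of amber_bottle, vial_green, vial_black, timer's own z axis and vertical above 0.5 rad).
It also fails if it takes over 48 s, if anything falls off the work surface, if the arm or the gripper's body presses on something with over 40 N, if the wrist force passes 120 N, or if a joint passes its speed limit or range.

ROBOT

A 7-joint arm with a two-finger parallel gripper is mounted at the origin on the work surface; the furniture and walls round the work are solid. World frame = base frame: x ahead of the robot, y to its left, z up, the work surface at z = 0. Lengths are in m, angles in rad, forces in N, time in s.
With the tool pointing down it reaches from about 0.425 to 0.875 m from the base axis. Payload 4.7 kg.
Tool frame: the origin (TCP) lies midway between the tips of the shut fingers; the grasp point (between the pads) lies 19 mm behind it; z points along the fingers, y is the line along which they close (so a half turn about z gives the same grasp; the last joint's range is limited). The gripper opens to 87 mm and grips with 3 to 60 N. Pads are 19 mm wide; open, the fingers measure 117 mm over their backs; the gripper's body (75 mm by 190 mm) begins 51 mm behind the grasp point.
Start: joints at [-1.239, 0.321, -0.07, 1.45, 0.023, 1.371, -0.057], TCP at [0.203, 0.617, 0.223] pointing down, gripper open.
Joint ranges: [-2.86, 2.86], [-0.3, 2.09], [-1.38, 1.24], [0.06, 2.45], [-1.56, 4.7], [0.09, 2.05], [-2.69, 2.69]. Speed limits (rad/s): [2.57, 2.57, 3.14, 3.14, 3.14, 3.14, 3.14].

INTERFACE

Orientations are given as a rotation vector (axis times angle).
In Python, from bench import ctrl gives the robot as it stands. The module is installed in compiled form; this text tells all that it offers.
- The arm moves only by the shell command python3 -m handwheel 'ROWS' [FORCE]. ROWS is JSON, a list of rows, each a list of 7 numbers: the finger opening in m, from 0 to 0.087, then the shift along the tool's x, y, z in m, then the turn, a rotation vector about the tool's x, y, z in degrees. A call has 1 to 12 rows; each row shifts and turns the commanded pose from where the row before left it, along the tool's axes as they then stand; what a row does not reach is not made up. A row lasts 1/8 s, in which the tool goes at most 62.5 mm and 10.7 degrees, less where a joint would pass 70% of its speed; a pose out of reach is approached as far as the arm can. A call is refused whole if a number of a shift passes 0.0625 or a number of a turn 10.7, either way. A call with a gripper value outside its range is refused whole. The fingers move at their own pace and stop on an object; FORCE is the grip in N (left out, the last holds). Time passes only in rows, so rows that do not move let the fingers close. It gives the time, the measured TCP pose, the force, the opening and the grip force at its end, in the units of the state.
- ctrl.get_state(): the state, without advancing time (a new reading comes with each control period).
- ctrl.get_image(name): name is "scene" or "side" or "wrist"; returns (picture, depth): 480x640x3 uint8, blue, green, red; 480x640 float32, m along the optical axis (not along the pixel's ray), 0 where there is no reading.
- ctrl.camera_info(name): a dict with "intrinsics" (3x3 intrinsics, pixels), "R" (3x3) and "t" (3): a world point X has camera coordinates R X + t. Camera axes: x right, y down, z forward; pixel columns grow to the right and rows downward; lengths in m; the calibration is good to about 2 mm. A picture is of the moment at which its call begins: read the wrist's pose just before it. camera_info takes no time and is no camera call; for the wrist camera it gives the pose at the moment of the call.
- ctrl.close_job(): hands the job in; it is judged then, once.
The state is a dict: "time": time; "joint_positions": joint angles; "qd": joint speeds; "joint_torque": joint torques, N m; "position": TCP position; "tool_rot": TCP orientation; "ft_force": force on the tool from outside, world axes, zero at the start; "torque": the same for the moment, N m; "grip_width": opening from 0.0 (shut) to 1.0 (fully open); "grip_force": force on a finger pad.
Only numpy, scipy, OpenCV 4.12 (cv2) and the standard library are available. Lean on these libraries where they do the work, as an engineer would, in place of code of your own. Each camera call takes 0.05 s, during which the arm holds its last target. There are 200 camera calls.

## Working session

There is one attempt and no reset: what is moved stays moved. The work goes in short steps, Python scripts to look and compute and a shell command to move; the robot and the scene stay as the last step left them, time stands still between calls to the robot, and variables do not carry over. Pictures are saved under pics/ and viewed, at most 10 in all, crops included, and the job is handed in when it is done.

```bash
mkdir -p pics
python3 - <<'E'
from bench import ctrl
import cv2,numpy as np
s=ctrl.get_state();print({k:np.round(v,3).tolist() for k,v in s.items()})
for n in("scene","side"):
    im,d=ctrl.get_image(n);cv2.imwrite(f"pics/{n}0.png",im);np.savez(f"{n}0.npz",im=im,d=d,**ctrl.camera_info(n))
E
```

```text
{'time': 0.0, 'joint_positions': [-1.239, 0.322, -0.07, 1.452, 0.023, 1.371, -0.057], 'qd': [-0.0, 0.0, -0.0, -0.001, 0.001, -0.001, 0.001], 'joint_torque': [-0.0, -49.13, -0.404, -31.252, -0.064, 0.044, 0.0], 'position': [0.203, 0.617, 0.221], 'tool_rot': [-0.497, -3.102, 0.003], 'ft_force': [-0.094, -0.02, 0.614], 'torque': [-0.041, 0.037, -0.026], 'grip_force': 0.0, 'grip_width': 1.0}
```

View pics/scene0.png

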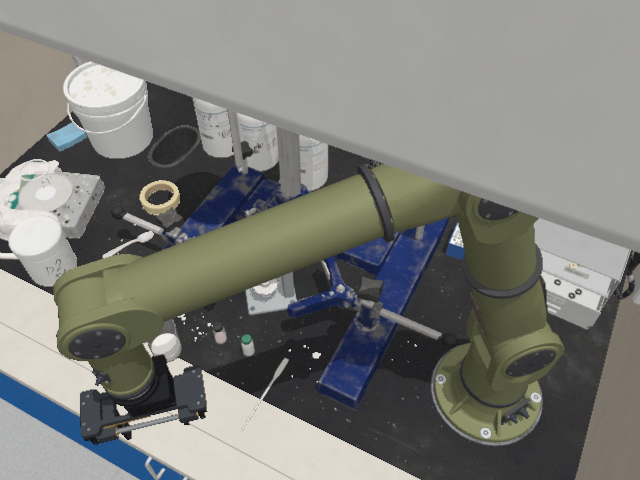

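View pics/side0.png

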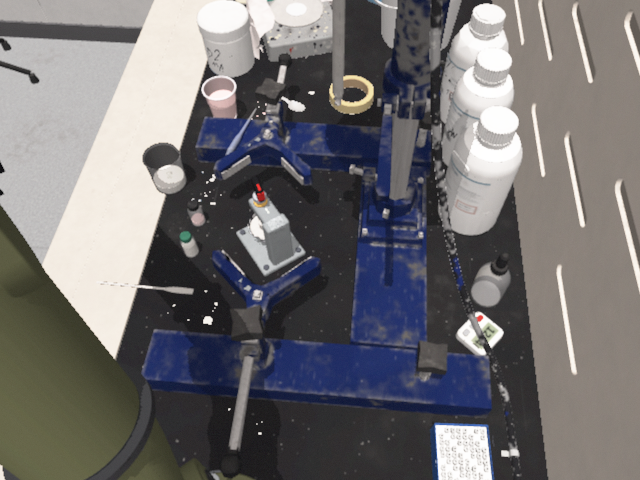

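The side view shows the stand at about (270,240) with the red-striped wing at (260,193). The vials are at (188,243) and (195,212), the bottle at (490,280) and the timer at (480,332). In the scene view the arm hides the wing.

```bash
cat > h.py <<'E'
import numpy as np,cv2
def cloud(im,d,c):
    K=c["intrinsics"];v,u=np.mgrid[:480,:640]
    P=np.stack([(u-K[0,2])/K[0,0]*d,(v-K[1,2])/K[1,1]*d,d],-1)
    return (P-c["t"])@c["R"]
E
python3 - <<'E'
from h import *
z=np.load("side0.npz");im,d=z["im"],z["d"];W=cloud(im,d,z)
print("cam",-z["R"].T@z["t"])
for n,u,v in[("green",186,237),("black",194,205),("bot",500,260),("bot2",487,292),("timer",480,332),("arm",268,210),("post",280,240),("tripodtip",218,255),("tip2",318,263),("hub",255,300),("knob",247,322),("utip1",220,172),("utip2",305,178),("uhub",268,130),("knob2",270,88),("rod",395,185)]:
    print(n,(u,v),W[v,u].round(3))
b,g,r=[im[...,i].astype(int) for i in range(3)]
m=(r>110)&(g<70)&(b<70);m[:, :230]=0;m[:,300:]=0
v,u=np.nonzero(m);sel=(v>170)&(v<220)
for a,c in zip(v[sel],u[sel]):print(c,a,W[a,c].round(3),im[a,c])
# arm top & foot
A=(abs(W[...,2]-.130)<.003);A[:180]=0;A[260:]=0;A[:,:235]=0;A[:,310:]=0
F=(abs(W[...,2]-.012)<.003);F[:200]=0;F[290:]=0;F[:,:225]=0;F[:,320:]=0
F&=im.min(-1)>90
for n,M in(("arm",A),("foot",F)):
    p=W[M][:,:2].astype(np.float32);print(n,len(p),cv2.minAreaRect(p),p.min(0),p.max(0))
c=im[150:290,170:350];cv2.imwrite("pics/c0.png",cv2.resize(c,None,fx=4,fy=4,interpolation=cv2.INTER_CUBIC))
E
```

```text
cam [ 0.06816699 -0.15796985  0.90748023]
green (186, 237) [0.358 0.377 0.059]
black (194, 205) [0.421 0.414 0.06 ]
bot (500, 260) [ 0.592 -0.124  0.134]
bot2 (487, 292) [ 0.571 -0.13   0.06 ]
timer (480, 332) [ 0.487 -0.154  0.081]
arm (268, 210) [0.457 0.252 0.131]
post (280, 240) [0.438 0.216 0.089]
tripodtip (218, 255) [0.342 0.27  0.119]
tip2 (318, 263) [0.426 0.124 0.115]
hub (255, 300) [0.31  0.163 0.127]
knob (247, 322) [0.259 0.127 0.182]
utip1 (220, 172) [0.484 0.392 0.11 ]
utip2 (305, 178) [0.562 0.251 0.112]
uhub (268, 130) [0.6   0.366 0.138]
knob2 (270, 88) [0.66  0.403 0.179]
rod (395, 185) [0.607 0.089 0.162]
256 184 [0.459 0.273 0.186] [ 47  47 163]
257 184 [0.462 0.273 0.183] [ 51  52 219]
258 184 [0.462 0.271 0.185] [ 48  49 183]
256 185 [0.458 0.272 0.185] [ 45  48 184]
257 185 [0.46  0.272 0.184] [ 56  59 243]
258 185 [0.46  0.27  0.185] [ 56  59 239]
259 185 [0.462 0.269 0.183] [ 44  45 159]
257 186 [0.457 0.269 0.186] [ 53  56 226]
258 186 [0.458 0.267 0.186] [ 57  62 249]
259 186 [0.459 0.267 0.185] [ 49  53 210]
257 187 [0.456 0.269 0.184] [ 47  48 184]
258 1
[... 2388 characters left out ...]

259 199 [0.45  0.263 0.162] [ 35  37 159]
260 199 [0.45  0.26  0.164] [ 36  35 158]
261 199 [0.452 0.259 0.163] [ 34  35 157]
262 199 [0.453 0.258 0.162] [ 35  35 151]
263 199 [0.454 0.257 0.163] [ 31  33 135]
264 199 [0.457 0.257 0.159] [ 58  57 129]
259 200 [0.447 0.26  0.165] [ 34  36 152]
260 200 [0.449 0.259 0.163] [ 30  31 130]
261 200 [0.451 0.259 0.161] [ 29  30 123]
arm 618 ((0.4527115225791931, 0.2513458728790283), (0.08060072362422943, 0.04339437186717987), 65.9521713256836) [0.41937357 0.20950878] [0.4789944  0.29512352]
foot 840 ((0.4576132595539093, 0.2651323080062866), (0.11812509596347809, 0.09128203243017197), 68.41703033447266) [0.39530304 0.19642483] [0.4971242 0.3335727]
```

View pics/c0.png

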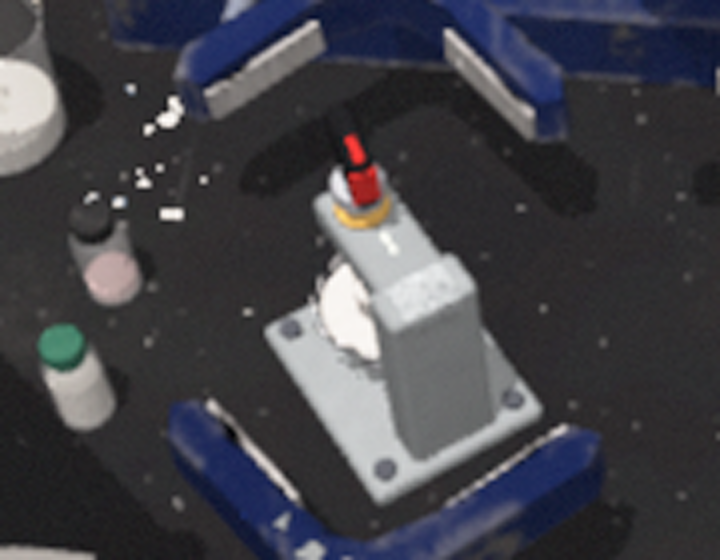

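The crop shows the stand with its post towards lower right. The wing's red end, at about crop (365,185), faces the post, so the screw is about 171° off the seat. The stand yaw is about -112° and the axis is near (0.461, 0.274). A single grasp can cover the whole turn if I start with tool y at 149°. I'll move to hover first.

```bash
python3 -m handwheel '[[0.087,-0.0293,-0.0204,-0.002,0,0,0],[0.087,-0.0293,-0.0204,-0.002,0,0,0],[0.087,-0.0293,-0.0204,-0.002,0,0,0],[0.087,-0.0293,-0.0204,-0.002,0,0,0],[0.087,-0.0293,-0.0204,-0.002,0,0,0],[0.087,-0.0293,-0.0204,-0.002,0,0,0],[0.087,-0.0293,-0.0204,-0.002,0,0,0],[0.087,-0.0293,-0.0204,-0.002,0,0,0],[0.087,-0.0293,-0.0204,-0.002,0,0,0],[0.087,-0.0293,-0.0204,-0.002,0,0,0],[0.087,-0.0293,-0.0204,-0.002,0,0,0],[0.087,-0.0293,-0.0204,-0.002,0,0,0]]' 20
python3 -m handwheel '[[0.087,0,0,0,0,0,-9.6],[0.087,0,0,0,0,0,-9.6],[0.087,0,0,0,0,0,-9.6],[0.087,0,0,0,0,0,-9.6],[0.087,0,0,0,0,0,-9.6],[0.087,0,0,0,0,0,-9.6],[0.087,0,0,0,0,0,-9.6],[0.087,0,0,0,0,0,-9.6],[0.087,0,0,0,0,0,0]]'
cat > look.py <<'E'
import sys
from bench import ctrl
from h import *
from scipy.spatial.transform import Rotation as R
s=ctrl.get_state();T=R.from_rotvec(s["tool_rot"]).as_matrix()
print("t",s["time"],"p",np.round(s["position"],4),"q",np.round(s["joint_positions"],2),"f",np.round(s["ft_force"],1),"tq",np.round(s["torque"],2),"grip",round(s["grip_force"],1),round(s["grip_width"]*87,1))
print("tool x az",np.degrees(np.arctan2(T[1,0],T[0,0])),"y az",np.degrees(np.arctan2(T[1,1],T[0,1])),"z",T[:,2].round(3))
if len(sys.argv)>1:
    n,f=sys.argv[1:3];c=ctrl.camera_info(n);im,d=ctrl.get_image(n)
    cv2.imwrite(f"pics/{f}.png",im);np.savez(f+".npz",im=im,d=d,**c)
E
python3 look.py wrist w1
```

```text
time: 1.6
position: [0.461, 0.2739, 0.2463]
tool_rot: [-0.497, -3.102, 0.001]
ft_force: [0.7, 0.3, 1.3]
grip_width: 0.997
grip_force: 0.0
time: 2.72
position: [0.4604, 0.2749, 0.2461]
tool_rot: [1.534, -2.741, 0.0]
ft_force: [-0.0, 0.3, -0.4]
grip_width: 1.0
grip_force: 0.0
t 2.725 p [0.4604 0.2749 0.2461] q [-0.76  0.07  0.18  1.71 -0.01  1.37  2.01] f [-0.   0.3 -0.4] tq [0.06 0.11 0.  ] grip 0.0 87.0
tool x az -121.51326924487887 y az 148.48671810874245 z [-0.001 -0.    -1.   ]
```

View pics/w1.png

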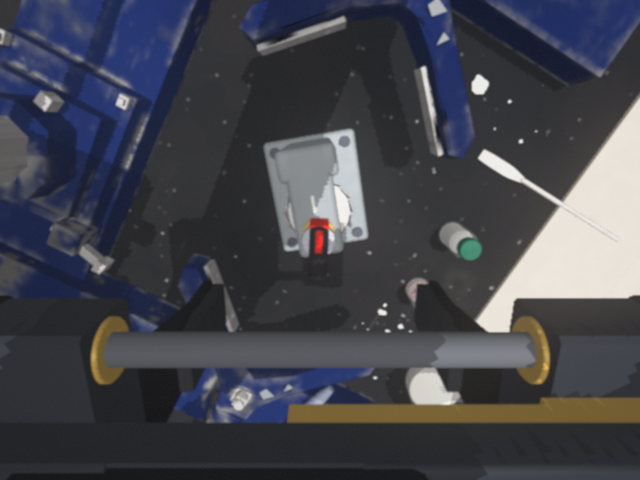

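The wrist view shows the wing at about (318,245), almost upright in the image and so lined up with the tool. The stand's arm tilts a few degrees. Next I'll refine the axis and yaw.

Run:
```python
from h import *
z=np.load("w1.npz");im,d=z["im"],z["d"];W=cloud(im,d,z)
i=im.astype(int);red=(i[...,2]>110)&(i[...,1]<80)&(i[...,0]<80);red[:200]=0;red[280:]=0
v,u=np.nonzero(red);print(u.min(),u.max(),v.min(),v.max())
K,R,t=z["intrinsics"],z["R"],z["t"];C=-R.T@t
def proj(uv,zz):
    r=np.c_[(uv[:,0]-K[0,2])/K[0,0],(uv[:,1]-K[1,2])/K[1,1],np.ones(len(uv))]@R
    return (C+r*((zz-C[2])/r[:,2])[:,None])[:,:2]
bright=red&(i[...,2]>190)
v,u=np.nonzero(bright);p=proj(np.c_[u,v].astype(float),.1833).astype(np.float32);print("top stripe",len(p),cv2.minAreaRect(p))
top=(W[...,2]>.178)&(W[...,2]<.19);top[:200]=0;top[290:]=0;top[:,:290]=0;top[:,345:]=0
p=W[top].astype(np.float32);print("wing top",len(p),cv2.minAreaRect(p[:,:2]),p.mean(0),np.median(p[:,2]))
for lo,hi in((.124,.132),(.009,.015)):
    A=(W[...,2]>lo)&(W[...,2]<hi)&(i.min(-1)>90);A[:115]=0;A[270:]=0;A[:,:255]=0;A[:,375:]=0
    p=W[A][:,:2].astype(np.float32);print(lo,len(p),cv2.minAreaRect(p))
```

```text
310 327 219 253
top stripe 111 ((0.45415106415748596, 0.2638508975505829), (0.01742207258939743, 0.004396370146423578), 40.828269958496094)Traceback (most recent call last):
  File "<stdin>", line 12, in <module>
cv2.error: OpenCV(4.12.0) /io/opencv/modules/imgproc/src/convhull.cpp:143: error: (-215:Assertion failed) total >= 0 && (depth == CV_32F || depth == CV_32S) in function 'convexHull'
```

Run:
```python
from h import *
z=np.load("w1.npz");im,d=z["im"],z["d"];W=cloud(im,d,z);i=im.astype(int)
for u,v in[(318,240),(318,225),(318,250),(318,265),(313,245),(300,160),(355,200),(340,245)]:print(u,v,d[v,u],W[v,u].round(4),im[v,u])
print("cam",-z["R"].T@z["t"],z["R"].round(3).tolist())
c=im[190:290,260:380];cv2.imwrite("pics/c1.png",cv2.resize(c,None,fx=6,fy=6,interpolation=cv2.INTER_CUBIC))
```

```text
318 240 0.23510225 [0.456  0.2646 0.1832] [ 48  52 221]
318 225 0.23958156 [0.452  0.2581 0.1763] [ 49  49 144]
318 250 0.23597105 [0.4592 0.2697 0.1841] [ 42  46 194]
318 265 0.23980117 [0.4645 0.2783 0.1831] [45 43 45]
313 245 0.23657754 [0.4604 0.2658 0.1826] [49 47 53]
300 160 0.27251008 [0.4443 0.2212 0.1313] [143 141 136]
355 200 0.4014703 [0.428  0.2912 0.0121] [208 205 198]
340 245 0.29253766 [0.4525 0.2903 0.1293] [130 129 125]
cam [0.4202292  0.20754272 0.40844767] [[-0.852, 0.524, 0.002], [0.502, 0.816, 0.285], [0.147, 0.244, -0.959]]
```

View pics/c1.png

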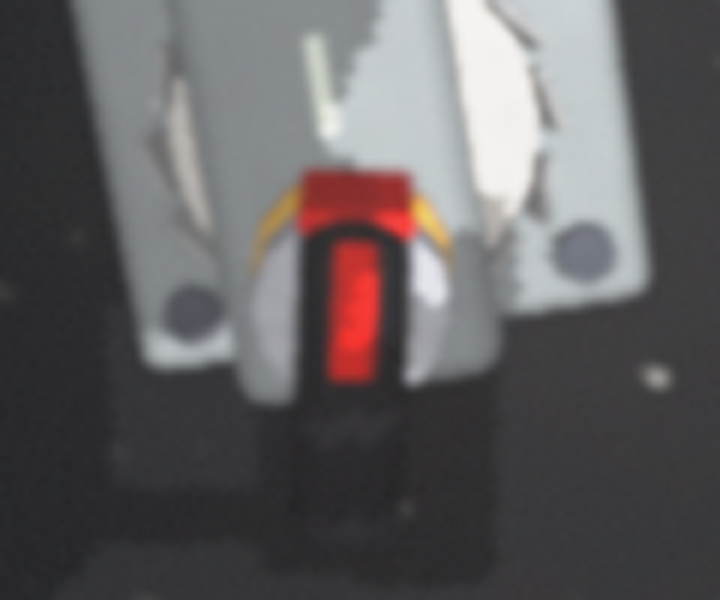

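The crop shows the wing top centred at column u≈318.8, with its -x edge at v≈228. The stripe tilts only about 1–2° from the image vertical.

Run:
```python
from h import *
z=np.load("w1.npz");K,R,t=z["intrinsics"],z["R"],z["t"];C=-R.T@t
def proj(u,v,zz):
    r=np.array([(u-K[0,2])/K[0,0],(v-K[1,2])/K[1,1],1])@R
    return (C+r*((zz-C[2])/r[2]))[:2]
f=lambda x,y:(260+(x+.5)/6-.5,190+(y+.5)/6-.5)
e=proj(*f(356,228),.1833);a=proj(*f(356,240),.1833);b=proj(*f(352,380),.1833)
d=b-a;d/=np.linalg.norm(d);print("end",e,"stripe",a,b,"yaw",np.degrees(np.arctan2(d[1],d[0])),"axis",e+.018*d)
im,dd=z["im"],z["d"];W=cloud(im,dd,z);i=im.astype(int)
for lo,hi in((.126,.135),(.008,.016)):
    A=(W[...,2]>lo)&(W[...,2]<hi)&(i.min(-1)>80);A[:115]=0;A[270:]=0;A[:,:255]=0;A[:,375:]=0
    p=W[A][:,:2].astype(np.float32);print(lo,len(p),cv2.minAreaRect(p) if len(p)>3 else 0)
```

```text
end [0.45145178 0.25821338] stripe [0.45210252 0.25927052] [0.46019014 0.27163172] yaw 56.804315420036495 axis [0.46130679 0.27327588]
0.126 4403 ((0.4533286392688751, 0.2521859109401703), (0.08182256668806076, 0.04389728605747223), 67.54813385009766)
0.008 3496 ((0.4577764868736267, 0.2643238306045532), (0.11586744338274002, 0.09170707315206528), 67.71858978271484)
```

```bash
python3 -m handwheel '[[0.087,0.0006,-0.0017,0.03,0,0,0],[0.087,0,0,0.03,0,0,0],[0.087,0,0,0.03,0,0,0],[0.087,0,0,0,0,0,0]]' 25; python3 look.py
python3 -m handwheel '[[0,0,0,0,0,0,0],[0,0,0,0,0,0,0],[0,0,0,0,0,0,0],[0,0,0,0,0,0,0],[0,0,0,0,0,0,0],[0,0,0,0,0,0,0]]' 25; python3 look.py
```

```text
time: 3.28
position: [0.46, 0.2726, 0.1542]
tool_rot: [1.532, -2.737, 0.001]
ft_force: [-0.3, 0.1, -0.1]
grip_width: 1.001
grip_force: 0.0
t 3.275 p [0.46   0.2726 0.1542] q [-0.75  0.12  0.18  1.83 -0.02  1.19  2.03] f [-0.3  0.1 -0.1] tq [0.08 0.1  0.03] grip 0.0 87.1
tool x az -121.5306533019134 y az 148.46874976517543 z [-0.004 -0.003 -1.   ]
time: 4.03
position: [0.4618, 0.2737, 0.1566]
tool_rot: [-1.537, 2.74, 0.0]
ft_force: [-0.3, 0.5, 0.2]
grip_width: 0.402
grip_force: 0.0
t 4.025 p [0.4618 0.2737 0.1566] q [-0.75  0.12  0.18  1.83 -0.02  1.19  2.03] f [-0.3  0.5  0.2] tq [0.07 0.08 0.  ] grip 0.0 35.0
tool x az -121.41130941159949 y az 148.58869048197155 z [ 0.  0. -1.]
```

Position is good, and the fingers are still closing.

```bash
python3 -m handwheel '[[0,0,0,0,0,0,0],[0,0,0,0,0,0,0],[0,0,0,0,0,0,0],[0,0,0,0,0,0,0],[0,0,0,0,0,0,0]]' 25; python3 look.py
```

```text
time: 4.65
position: [0.4614, 0.2739, 0.1566]
tool_rot: [1.538, -2.739, -0.001]
ft_force: [-2.0, 0.8, 0.4]
grip_width: 0.136
grip_force: 24.8
t 4.65 p [0.4614 0.2739 0.1566] q [-0.75  0.12  0.18  1.83 -0.02  1.19  2.03] f [-2.   0.8  0.4] tq [ 0.3   0.49 -0.11] grip 24.8 11.8
tool x az -121.39086313087662 y az 148.60913492172122 z [-0.001  0.    -1.   ]
```

```bash
python3 -m handwheel '[[0,0,0,0.00015,0,0,9],[0,0,0,0.00015,0,0,9],[0,0,0,0.00015,0,0,9],[0,0,0,0.00015,0,0,9],[0,0,0,0.00015,0,0,9],[0,0,0,0.00015,0,0,9],[0,0,0,0.00015,0,0,9],[0,0,0,0.00015,0,0,9],[0,0,0,0.00015,0,0,9],[0,0,0,0.00015,0,0,9],[0,0,0,0.00015,0,0,9],[0,0,0,0.00015,0,0,9]]'; python3 look.py
```

```text
time: 6.15
position: [0.4614, 0.2742, 0.1548]
tool_rot: [-1.319, -2.851, -0.001]
ft_force: [-2.0, 1.7, 0.6]
grip_width: 0.136
grip_force: 24.9
t 6.15 p [0.4614 0.2742 0.1548] q [-0.86  0.12  0.29  1.83 -0.04  1.19  0.15] f [-2.   1.7  0.6] tq [0.25 0.46 0.02] grip 24.9 11.8
tool x az 130.3408192161795 y az 40.34081798771478 z [-0.     0.001 -1.   ]
```

```bash
python3 -m handwheel '[[0,0,0,0.00015,0,0,9],[0,0,0,0.00015,0,0,9],[0,0,0,0.00015,0,0,9],[0,0,0,0.00015,0,0,9],[0,0,0,0.00015,0,0,9],[0,0,0,0.00015,0,0,9],[0,0,0,0,0,0,2],[0,0,0,0,0,0,0]]'; python3 look.py
python3 -m handwheel '[[0,0,0,0,0,0,2],[0,0,0,0,0,0,1],[0,0,0,0,0,0,0]]'; python3 look.py
python3 -m handwheel '[[0,0,0,0,0,0,2],[0,0,0,0,0,0,1],[0,0,0,0,0,0,0]]'; python3 look.py
```

```text
time: 7.15
position: [0.4616, 0.2742, 0.1539]
tool_rot: [-2.497, -1.906, -0.001]
ft_force: [-1.5, 2.5, 0.4]
grip_width: 0.137
grip_force: 24.9
t 7.15 p [0.4616 0.2742 0.1539] q [-0.91  0.13  0.36  1.84 -0.05  1.19 -0.81] f [-1.5  2.5  0.4] tq [ 0.41  0.54 -0.05] grip 24.9 11.9
tool x az 74.7207023441357 y az -15.279288469076315 z [-0.     0.001 -1.   ]
time: 7.52
position: [0.4616, 0.274, 0.1538]
tool_rot: [-2.547, -1.838, -0.0]
ft_force: [-2.8, 3.9, -0.7]
grip_width: 0.135
grip_force: 24.9
t 7.525 p [0.4616 0.274  0.1538] q [-0.92  0.13  0.36  1.84 -0.05  1.19 -0.86] f [-2.8  3.9 -0.7] tq [ 0.65  0.53 -0.  ] grip 24.9 11.8
tool x az 71.6119432640229 y az -18.388049069530933 z [-0.  0. -1.]
time: 7.9
position: [0.4616, 0.274, 0.1538]
tool_rot: [-2.595, -1.77, -0.0]
ft_force: [-1.0, 4.7, -1.2]
grip_width: 0.135
grip_force: 24.9
t 7.9 p [0.4616 0.274  0.1538] q [-0.92  0.13  0.36  1.84 -0.05  1.19 -0.92] f [-1.   4.7 -1.2] tq [ 0.9   0.5  -0.02] grip 24.9 11.8
tool x az 68.58889152934643 y az -21.41110315511622 z [-0.  0. -1.]
```

```bash
for i in 1 2 3; do :; done; python3 -m handwheel '[[0,0,0,0,0,0,2],[0,0,0,0,0,0,0]]'; python3 look.py|cut -c1-230
python3 -m handwheel '[[0,0,0,0,0,0,2],[0,0,0,0,0,0,0]]' >/dev/null; python3 look.py
python3 -m handwheel '[[0,0,0,0,0,0,2],[0,0,0,0,0,0,0]]'>/dev/null; python3 look.py
python3 -m handwheel '[[0,0,0,0,0,0,2],[0,0,0,0,0,0,0]]'>/dev/null; python3 look.py
```

```text
time: 8.15
position: [0.4616, 0.2739, 0.1538]
tool_rot: [2.625, 1.726, -0.0]
ft_force: [-1.6, 4.3, -2.1]
grip_width: 0.14
grip_force: 25.4
t 8.15 p [0.4616 0.2739 0.1538] q [-0.92  0.13  0.36  1.84 -0.05  1.19 -0.95] f [-1.6  4.3 -2.1] tq [0.81 0.6  0.52] grip 25.4 12.1
tool x az 66.63892698683352 y az -23.361072923260245 z [-0. -0. -1.]
t 8.4 p [0.4616 0.2737 0.1538] q [-0.92  0.13  0.37  1.84 -0.05  1.19 -0.98] f [-2.7  3.6 -1.2] tq [0.76 0.7  0.64] grip 26.1 11.8
tool x az 64.60254359857196 y az -25.397458360789486 z [-0. -0. -1.]
t 8.65 p [0.4616 0.2736 0.1538] q [-0.93  0.13  0.37  1.84 -0.05  1.19 -1.02] f [-3.8  3.2 -0.9] tq [0.64 0.75 0.69] grip 26.8 12.8
tool x az 62.57952789248967 y az -27.420477688186224 z [-0. -0. -1.]
t 8.9 p [0.4615 0.2734 0.1538] q [-0.93  0.13  0.37  1.84 -0.05  1.19 -1.05] f [-3.5  2.7 -1.1] tq [0.42 0.97 0.64] grip 27.3 13.4
tool x az 60.56627566776398 y az -29.43373356383132 z [-0.001 -0.    -1.   ]
```

A torque of about 0.6 N·m appeared at tool y ≈ -22.5°, matching the predicted seat at -22.3°, and the tool has since gone 7° past it. The screw is seated, so I'll back off to tool y ≈ +67.7°.

```bash
python3 -m handwheel '[[0,0,0,0,0,0,-7],[0,0,0,-0.00015,0,0,-9],[0,0,0,-0.00015,0,0,-9],[0,0,0,-0.00015,0,0,-9],[0,0,0,-0.00015,0,0,-9],[0,0,0,-0.00015,0,0,-9],[0,0,0,-0.00015,0,0,-9],[0,0,0,-0.00015,0,0,-9],[0,0,0,-0.00015,0,0,-9],[0,0,0,-0.00015,0,0,-9],[0,0,0,-0.00015,0,0,-9],[0,0,0,0,0,0,0]]'
python3 -m handwheel '[[0,0,0,0,0,0,0],[0,0,0,0,0,0,0]]' >/dev/null; python3 look.py side s2
python3 - <<'E'
import cv2
c=cv2.imread("pics/s2.png")[150:290,170:350];cv2.imwrite("pics/c2.png",cv2.resize(c,None,fx=4,fy=4,interpolation=cv2.INTER_CUBIC))
E
```

```text
time: 10.4
position: [0.4618, 0.2738, 0.1553]
tool_rot: [-0.612, -3.081, -0.001]
ft_force: [-3.3, 3.9, -1.7]
grip_width: 0.132
grip_force: 24.9
t 10.65 p [0.4618 0.2738 0.1553] q [-0.83  0.12  0.26  1.83 -0.04  1.19  0.62] f [-3.1  3.4 -1.5] tq [0.84 0.72 0.09] grip 24.9 11.9
tool x az 157.47384288962238 y az 67.47382060611457 z [-0.     0.001 -1.   ]
```

View pics/c2.png

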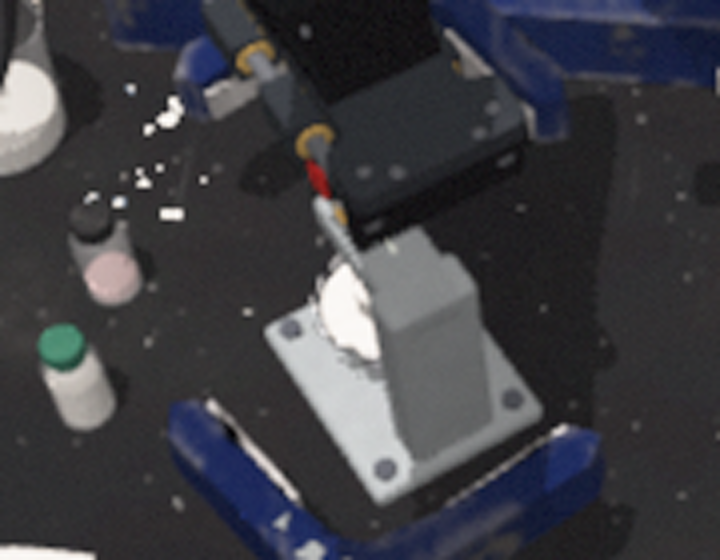

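The picture shows the red end at about crop (318,180), facing left and square to the stand's arm. The pads are flush at 11.9 mm with 25 N of grip, and both vials are where they were. Handing in.

```bash
python3 -c "
from bench import ctrl;print(ctrl.close_job())"
```

```text
the job is handed in; nothing more can be done
None
```

I seated the thumbscrew, backed it off about 90°, and handed the job in with the wing still pinched at about 25 N; the handover gave no verdict.

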